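Refit the ratchet cap on the coolant tank

ROBOT

A 7-joint arm with a two-finger parallel gripper is mounted at the origin on a cart in front of the work surface, level with it; the furniture and walls round the work are solid. World frame = base frame: x ahead of the robot, y to its left, z up, the work surface at z = 0. Lengths are in m, angles in degrees, forces in N, time in s.
With the tool pointing down it reaches from about 0.35 to 0.775 m from the base axis. Payload 3.1 kg.
Tool frame: the origin (TCP) lies on the centre line of the jaws, within the pads' length; the fingertips stand 17 mm ahead of it and the grasp point (between the pads) lies 2 mm behind it (robot.tip_reach is the distance from the TCP to the fingertips, in m); z points along the fingers, y is the line along which they close (so a half turn about z gives the same grasp; the last joint's range is limited). The gripper opens to 85 mm and grips with 20 to 120 N. Pads are 22 mm wide; open, the fingers measure 114 mm over their backs; the gripper's body (76 mm by 85 mm) begins 54 mm behind the grasp point. The pads swing forward as they close: fully open they stand 13 mm farther back than shut.
Start: joints at [61.381, 17.813, 0.802, 86.603, -0.252, 75.585, -1.558], TCP at [0.243, -0.493, 0.248] pointing down, gripper open.
Joint ranges: [-154.91, 154.91], [-16.99, 109.72], [-72.82, 74.43], [7.12, 147.25], [-82.49, 262.49], [11.32, 116.49], [-174.64, 174.64]. Speed limits (degrees/s): [159.86, 159.86, 180, 180, 180, 180, 180].

INTERFACE

Orientations are given as [roll, pitch, yaw] about the fixed x, y, z axes, in that order (R = Rz(yaw) Ry(pitch) Rx(roll)).
In Python, from station import robot, fingers, vision, workorder, recognise gives the robot as it stands. Calls block until the motion is done:
- robot.move_to(position, orientation): joint-space move of the TCP to a pose.
- robot.line_to(position, orientation=None, velocity=0.15, f_stop=None): straight line of the TCP; orientation=None keeps the orientation; velocity is the mean speed in m/s. With f_stop (N) it stops when the force on the tool has changed by that much, and returns True; else False.
- robot.move_j(angles): joint-space move.
- fingers.gripper_to(opening, force=None): opening from 0.0 (shut) to 1.0 (fully open); force is the grip in N (None keeps the last); returns when the fingers have stopped.
- robot.pause(seconds).
- robot.inverse_kinematics(position, orientation): joint angles nearest the present ones, or None.
- vision.grab_frame(name): name is "side" or "top" or "wrist"; returns the picture (400x640x3 uint8, red, green, blue); there is no depth.
- vision.calibration(name): a dict with "mtx" (3x3 intrinsics, pixels), "extrinsics" (4x4, takes a point from world to camera coordinates); the wrist camera has in their place "T_tool_cam" (4x4, takes a point from camera to tool coordinates, whose origin is the TCP and whose axes are the flange's). Camera axes: x right, y up, looking along -z (the intrinsics and any distortion apply to the point x, -y, -z); pixel columns grow to the right and rows downward; lengths in m; the calibration is good to about 2 mm. A picture is of the moment at which its call begins: read the wrist's pose just before it. calibration takes no time and is no camera call.
A pose or a line that the arm cannot do raises robot.PlanningError and nothing moves.
- workorder.close_job(): hands the job in; it is judged then, once.
Trained networks look in the newest picture that a camera, given by its name, has taken for a name from the list of things; names that differ only in an ending like _2 or _b are one class to them, and where a whole thing is asked for, a point or a joint stands for the part that bears it (a point fixed in the world has none). Each returns a list of dicts, best first, with "p" (0 to 1); they miss things now and then, are a little off and sometimes report something else, mostly with a low value. They report only what shows in the picture. A call takes as long as a camera call. They do not tell look-alikes from the thing itself.
- recognise(label, camera): "rect" ([centre column, centre row, width, height] in pixels, round what is visible of it).
Readings, each from a call of its own:
- robot.current_time_s(): time.
- robot.current_joint_positions(): joint angles.
- robot.current_dq(): joint speeds.
- robot.current_joint_torque(): joint torques, N m.
- robot.current_tool_pos(): TCP position.
- robot.current_eef_rot(): TCP orientation.
- robot.current_contact_force(): force on the tool from outside, world axes, zero at the start.
- robot.current_torque(): the same for the moment, N m.
- robot.current_finger_gap(): opening from 0.0 (shut) to 1.0 (fully open).
- robot.current_gripper_force(): force on a finger pad.
Only numpy, scipy, OpenCV 4.12 (cv2) and the standard library are available. Lean on these libraries where they do the work, as an engineer would, in place of code of your own. Each camera call takes 0.05 s, during which the arm holds its last target. There are 200 camera calls.

TASK

Fit the loose yellow ratchet cap to the filler neck of the blue coolant tank: let its two lugs down through the slots of the neck until the cap sits flat on the rim, then turn it clockwise to its stop and on until the ratchet has clicked two or three times, no more. Do not lean on the neck or force it, leave the cap on, and leave the other things where they lie.

Things in the scene. Friction and masses are not known exactly. Their poses are not given: they have to be found in the camera images.
- cap: yellow ratchet cap, about 280 g, standing on its plug. Origin: centre of the plug's underside; z up, x along the lugs (same after a half turn). Pose of its core: black plug, diameter 24 mm, z = 0 to 12; two steel lugs at +x and -x, out to radius 20 mm, 26 degrees wide, z = 0 to 5; rubber shoulder, diameter 49 mm, z = 12 to 14, that comes to rest on the neck's rim
- cap_grip (a point): point on the cap's axis 29 mm above its origin, at the height to grip. The round, ribbed, yellow grip shell there is 58 mm in diameter, z = 14.5 to 40 mm of the cap; the black bar on its top starts in line with the lugs. The shell carries the core round until the core is held by more than 0.12 to 0.2 N m; then it slips tooth by tooth, and at each click the core may spring back 6 degrees
- cap_shell (a joint): the ratchet: how far the shell has slipped clockwise (seen from above) on the core, rad; about 0 at the start; one tooth or click is 0.209 rad (12 degrees), two clicks are 0.42, three are 0.63; it snaps over about half way between two teeth, and let go, it springs to the nearest tooth
- tank: blue coolant tank fixed to the table, its body 45 mm high, from x = -46 to +70 mm and y = -75 to +75 mm, with an aluminium filler neck. Origin on the neck's vertical axis at table height; z up; x along the neck's two slots, marked in red on the rim (same after a half turn). The lugs of the cap turn only clockwise from the slots, to a hidden stop after 26 to 95 degrees, not measured
- neck_mouth (a point): centre of the neck's mouth in the plane of its rim, 75 mm above the table. Rim 54 mm in diameter, 5 mm thick; round hole of 27 mm for the plug, two slots 44 degrees wide out to radius 22 mm for the lugs. Seated, the cap's shoulder rests here, its origin is 12 mm below this point and its lugs lie 2 mm below the rim's underside. It bears 25 N at most: touch down slowly
- cap_black: bystander: black plastic overcap of a spray can, 65 mm in diameter, 48 mm high, loose, not part of the job; origin: centre of its underside
- tape_measure: bystander: yellow tape measure, 33 x 82 x 62 mm, loose; origin: centre of its underside
- marker: bystander: marker pen, 17 x 126 x 16 mm, loose, lying flat; origin: centre of its underside
Not all that is in view belongs to the job. Of the things that look like the cap, the middle-sized one is meant.

How it is judged (in metres and radians):
On the way, in this order (a step that is already met when the one before it is completed fails the run):
1. the cap sits in the neck with its lugs below the rim, before the ratchet has clicked twice (horizontal distance between cap and neck_mouth below 0.004 m and z of cap in the frame of neck_mouth below -0.0095 m and value of joint cap_shell below 0.3 rad), for 0.1 s.
2. the seated cap is turned on against its stop until the ratchet has clicked twice (horizontal distance between cap and neck_mouth below 0.004 m and z of cap in the frame of neck_mouth below -0.009 m and value of joint cap_shell above 0.38 rad).
At the end, for the whole second after the job is handed in: The cap sits flat and at rest in the neck (within 4 mm of the axis, seated to within 2.5 mm, tilted less than 0.1 rad), its lugs turned at least 0.3 rad away from the slots, and its ratchet has clicked two or three times (cap_shell between 0.38 and 0.75 rad) (horizontal distance between cap and neck_mouth below 0.004 m and z of cap in the frame of neck_mouth below -0.0095 m and angle between cap's own z axis and vertical below 0.1 rad and angle between the x axis of cap and the x axis of tank, either way round above 0.3 rad and value of joint cap_shell between 0.38 and 0.75 rad and linear speed of cap below 0.02 m/s); the robot touches nothing.
It fails at once if the ratchet is overrun: clicked more than three times (value of joint cap_shell above 0.79 rad).
It fails at once if the cap is rammed or forced: it presses on the tank with more than 25 N (contact force between cap and tank above 25 N).
It fails at once if the gripper or arm presses on the tank with more than 10 N (contact force between any of the arm, the fingers and tank above 10 N).
It fails at once if a bystander is moved by more than 25 mm (distance of any of cap_black, tape_measure, marker from where it was at the start of the episode above 0.025 m).
It also fails if it takes over 61 s, if anything falls off the work surface, if the arm or the gripper's body presses on something with over 40 N, if the wrist force passes 120 N, or if a joint passes its speed limit or range.

## Working session

There is one attempt and no reset: what is moved stays moved. The work goes in short steps, each a Python script; the robot and the scene stay as the last script left them, time stands still between calls to the robot, and variables do not carry over. Pictures are saved under pics/ and viewed, at most 10 in all, crops included, and the job is handed in when it is done.

```bash
mkdir -p pics; ls
python3 - <<'E'
from station import robot, fingers, vision, workorder, recognise
import cv2
for c in ["top","side"]:
    im=vision.grab_frame(c); cv2.imwrite(f"pics/{c}0.png",im[:,:,::-1])
    for l in ["cap","tank","cap_black","tape_measure","marker"]:
        print(c,l,[(round(d["p"],2),[round(v) for v in d["rect"]]) for d in recognise(l,c)][:4])
    k=vision.calibration(c); print({a:(b.round(3).tolist() if hasattr(b,'round') else b) for a,b in k.items()})
k=vision.calibration("wrist"); print(k)
print(robot.current_time_s(),robot.current_eef_rot(),robot.current_tool_pos())
E
```

```text
pics
top cap [(0.76, [379, 253, 20, 14]), (0.72, [298, 162, 58, 47]), (0.64, [388, 215, 21, 22]), (0.64, [343, 220, 33, 32])]
top tank [(0.68, [297, 161, 56, 50])]
top cap_black [(0.93, [389, 151, 26, 25])]
top tape_measure [(0.66, [448, 242, 29, 26]), (0.55, [296, 159, 54, 52])]
top marker [(0.55, [202, 225, 18, 43])]
{'mtx': [[463.803, 0.0, 320.712], [0.0, 463.803, 195.809], [0.0, 0.0, 1.0]], 'extrinsics': [[0.03, -1.0, 0.0, -0.116], [0.993, 0.03, 0.111, -0.471], [-0.111, -0.003, 0.994, -1.221], [0.0, 0.0, 0.0, 1.0]]}
side cap [(0.77, [274, 269, 17, 18]), (0.61, [322, 266, 25, 30]), (0.57, [304, 226, 39, 34])]
side tank [(0.61, [360, 196, 58, 47])]
side cap_black [(0.58, [404, 259, 30, 36]), (0.53, [320, 266, 31, 29])]
side tape_measure [(0.67, [305, 342, 49, 59])]
side marker [(0.52, [279, 161, 33, 7])]
{'mtx': [[379.685, 0.0, 322.371], [0.0, 379.685, 199.22], [0.0, 0.0, 1.0]], 'extrinsics': [[0.981, -0.193, 0.008, -0.475], [0.1, 0.542, 0.835, -0.042], [-0.166, -0.818, 0.551, -0.945], [0.0, 0.0, 0.0, 1.0]]}
{'mtx': array([[300.6619119 ,   0.        , 315.22584965],
       [  0.        , 300.6619119 , 201.76643864],
       [  0.        ,   0.        ,   1.        ]]), 'T_tool_cam': array([[ 6.06573616e-05,  9.61055846e-01,  2.76354226e-01,
         6.94605610e-02],
       [ 9.99999612e-01, -3.01019227e-04,  8.27340162e-04,
         1.04159610e-03],
       [ 8.78308034e-04,  2.76354068e-01, -9.61055491e-01,
        -1.25650633e-01],
       [ 0.00000000e+00,  0.00000000e+00,  0.00000000e+00,
         1.00000000e+00]])}
0.6 [ 1.79997802e+02 -5.95448987e-05  2.62363099e+01] [ 0.24314118 -0.49335433  0.24832416]
```

```bash
python3 - <<'E'
import cv2,numpy as np
t=cv2.imread("pics/top0.png")[110:290,180:480]
s=cv2.imread("pics/side0.png")[130:390,200:470]
t=cv2.resize(t,None,fx=2.6,fy=2.6,interpolation=cv2.INTER_CUBIC);cv2.imwrite("pics/t1.png",t)
s=cv2.resize(s,None,fx=2.3,fy=2.3,interpolation=cv2.INTER_CUBIC);cv2.imwrite("pics/s1.png",s)
E
cat > h.py <<'E'
from station import robot, fingers, vision, workorder, recognise
import cv2, numpy as np
from scipy.spatial.transform import Rotation as R
def cam(name, pose=None):
    k=vision.calibration(name)
    if name!="wrist":
        E=np.array(k["extrinsics"]); return np.array(k["mtx"]),np.linalg.inv(E)
    T=np.eye(4); T[:3,:3]=R.from_euler("xyz",pose[1],degrees=True).as_matrix(); T[:3,3]=pose[0]
    return np.array(k["mtx"]),T@k["T_tool_cam"]
def topose(): return (np.array(robot.current_tool_pos()),np.array(robot.current_eef_rot()))
def px2w(name,uv,z,pose=None):
    K,C=cam(name,pose); uv=np.atleast_2d(uv)
    d=np.c_[(uv-K[:2,2])/K[0,0],np.ones(len(uv))]*[1,-1,-1]
    d=d@C[:3,:3].T; return C[:3,3]+d*((z-C[2,3])/d[:,2])[:,None]
def w2px(name,P,pose=None):
    K,C=cam(name,pose); p=(np.atleast_2d(P)-C[:3,3])@C[:3,:3]*[1,-1,-1]
    return p[:,:2]/p[:,2:]*K[0,0]+K[:2,2]
E
python3 - <<'E'
from h import *
for n,uv,z in [("a",(379,253),.03),("b",(388,215),.03),("c",(343,220),.04),("tank",(297,161),.07),("blk",(389,151),.048),("tape",(448,242),.06),("mk",(202,225),.016)]:
    p=px2w("top",uv,z)[0]; print(n,p.round(3),w2px("side",p).round())
E
```

```text
a [ 0.326 -0.26   0.03 ] [[271. 261.]]
b [ 0.427 -0.283  0.03 ] [[322. 262.]]
c [ 0.41  -0.163  0.04 ] [[304. 224.]]
tank [ 0.559 -0.037  0.07 ] [[354. 179.]]
blk [ 0.597 -0.28   0.048] [[402. 245.]]
tape [ 0.36  -0.435  0.06 ] [[299. 317.]]
mk [0.386 0.215 0.016] [[278. 158.]]
```

View pics/t1.png

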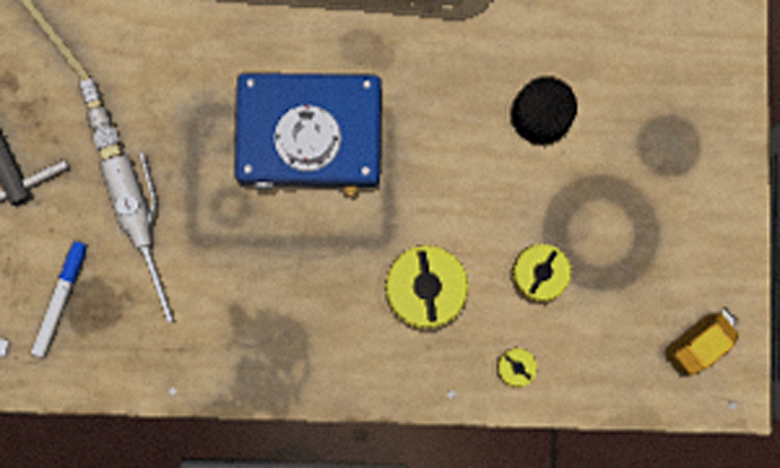

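View pics/s1.png

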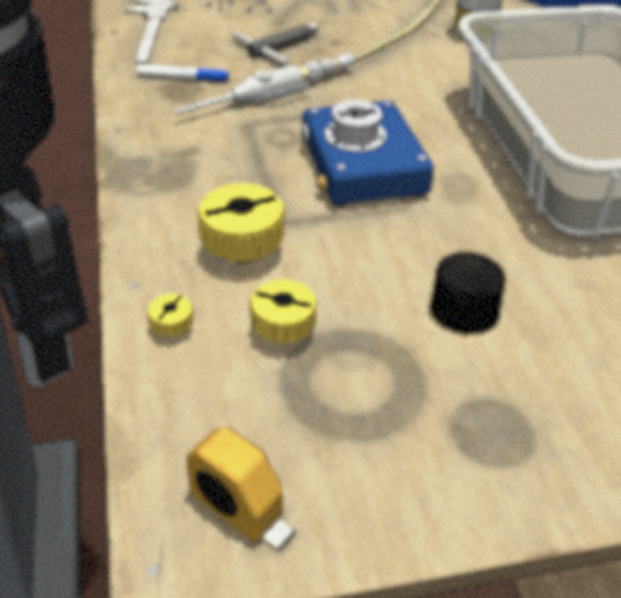

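The middle-sized cap is at (0.427,-0.283), at column 543, row 272 of the enlarged top picture. The neck is near (0.56,-0.04), and the two cameras agree. Next I'll look at both from close by with the wrist camera.

```bash
python3 - <<'E'
from h import *
def look(n,p):
    robot.move_to(p,[180,0,0]); robot.pause(.3); po=topose(); im=vision.grab_frame("wrist")
    cv2.imwrite(f"pics/{n}.png",im[:,:,::-1]); np.save(n+".npy",np.array(po)); print(n,po,robot.current_time_s())
    for l in ["cap","tank"]: print(l,[(round(d["p"],2),[round(v) for v in d["rect"]]) for d in recognise(l,"wrist")][:3])
look("wc",[.427,-.283,.17]); 
look("wn",[.559,-.037,.22])
for x,y,z in [(.427,-.283,.03),(.559,-.037,.09)]:
  for yaw in range(-180,180,30):
    q=robot.inverse_kinematics([x,y,z],[180,0,yaw]); print(yaw,None if q is None else np.round(q,0)[[0,2,4,5,6]])
E
python3 -c "
import cv2
for n in('wc','wn'):cv2.imwrite(f'pics/{n}.png',cv2.imread(f'pics/{n}.png'))
"
```

```text
wc (array([ 0.42658435, -0.2840586 ,  0.17019178]), array([ 1.79972721e+02, -1.43742369e-02, -1.10736567e-01])) 2.0667
cap [(0.97, [182, 217, 106, 99]), (0.58, [318, 193, 65, 64]), (0.55, [296, 284, 40, 43])]
tank [(0.79, [64, 54, 128, 108])]
wn (array([ 0.55872405, -0.03839475,  0.21984553]), array([ 1.79976620e+02,  2.21835228e-02, -1.33482499e-01])) 3.6083
cap [(0.83, [523, 290, 61, 47]), (0.76, [403, 309, 35, 64])]
tank [(0.82, [317, 174, 155, 120]), (0.51, [618, 336, 44, 62])]
-180 [ 75. -62.  45.  59.  84.]
-150 [ -13.   64.  -46.   59. -168.]
-120 [  22.   13.   -8.   46. -171.]
-90 [  25.    8.   -5.   45. -144.]
-60 [  29.    3.   -2.   45. -116.]
-30 [ 33.  -1.   1.  45. -89.]
0 [ 36.  -6.   4.  46. -62.]
30 [ 40. -10.   7.  46. -34.]
60 [ 43. -15.   9.  46.  -7.]
90 [ 47. -21.  13.  47.  20.]
120 [ 51. -26.  17.  47.  47.]
150 [ 56. -32.  21.  48.  73.]
-180 [ 37. -52.  32.  63.  66.]
-150 [ 43. -62.  40.  67.  90.]
-120 [ -40.   64.  -41.   67. -174.]
-90 [ -28.   43.  -25.   59. -157.]
-60 [   3.   -2.    1.   56. -149.]
-30 [   7.   -7.    4.   56. -121.]
0 [ 11. -12.   7.  56. -93.]
30 [ 14. -17.   9.  57. -66.]
60 [ 18. -22.  12.  57. -38.]
90 [ 22. -28.  16.  58. -11.]
120 [ 26. -34.  19.  59.  16.]
150 [ 30. -39.  23.  60.  43.]
```

View pics/wc.png

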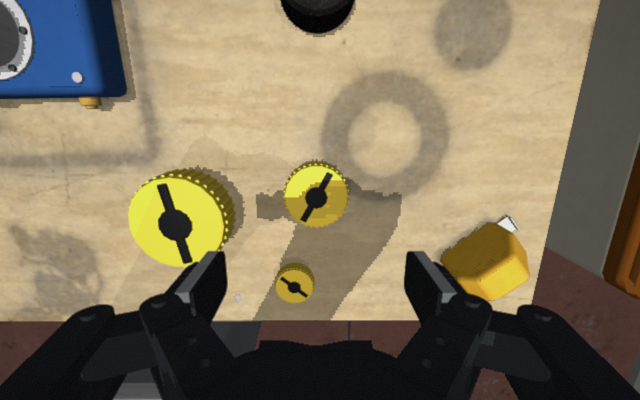

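View pics/wn.png

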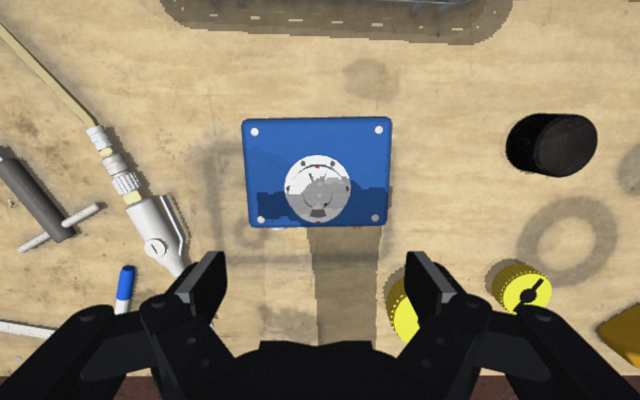

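In the wrist picture the cap's hub is at (316,198), with the bar running from (332,173) to (303,220). The neck rim is at (317,189) with its slots up and down, near (318,165) and (318,212). Next I'll measure the angles.

```bash
cat >> h.py <<'E'
def bar(im,uv,r,z,pose):
    """bar centre (px), world centre, world angle mod 180: dark blob near uv"""
    m=np.zeros(im.shape[:2],np.uint8); cv2.circle(m,tuple(int(v) for v in uv),r,255,-1)
    m=cv2.bitwise_and(m,(im.max(2)<60).astype(np.uint8)*255)
    n,lab,st,ce=cv2.connectedComponentsWithStats(m); i=1+np.argmax(st[1:,4])
    pts=np.argwhere(lab==i)[:,::-1].astype(float); P=px2w("wrist",pts,z,pose)[:,:2]
    c=P.mean(0); w,V=np.linalg.eigh(np.cov(P.T)); a=np.degrees(np.arctan2(V[1,1],V[0,1]))%180
    return pts.mean(0),c,a,len(pts),(P-c)@V[:,1]
E
python3 - <<'E'
from h import *
im=cv2.imread("pics/wc.png"); po=np.load("wc.npy")
px,c,a,n,l=bar(im,(316,198),28,.040,po); print("cap",px,c,a,n,np.ptp(l))
hsv=cv2.cvtColor(im,cv2.COLOR_BGR2HSV); m=cv2.inRange(hsv,(20,100,80),(35,255,255))
mm=np.zeros_like(m); cv2.circle(mm,(316,195),42,255,-1); m&=mm
m=cv2.morphologyEx(m,cv2.MORPH_CLOSE,np.ones((9,9)));print("yellow bbox",cv2.boundingRect(m))
im=cv2.imread("pics/wn.png"); po=np.load("wn.npy")
cv2.imwrite("pics/wnc.png",cv2.resize(im[105:240,235:400],None,fx=4.4,fy=4.4,interpolation=cv2.INTER_CUBIC))
b=cv2.inRange(cv2.cvtColor(im,cv2.COLOR_BGR2HSV),(105,120,40),(125,255,255))
b[:, :235]=0;b[:,400:]=0
c=max(cv2.findContours(b,0,2)[0],key=cv2.contourArea); c=cv2.convexHull(c)
P=px2w("wrist",c[:,0].astype(float),.045,po)[:,:2].astype(np.float32); print("tank",cv2.minAreaRect(P))
print("neck",px2w("wrist",(317,189),.075,po), w2px("wrist",[[.427,-.283,.04]],np.load("wc.npy")))
E
```

```text
cap [315.8  197.37] [ 0.42686695 -0.28562253] 150.9703081877199 500 0.047968722004111675
yellow bbox (282, 161, 68, 67)
tank ((0.5707855820655823, -0.0412558987736702), (0.11096590012311935, 0.14554239809513092), 0.838456392288208)
neck [[ 0.56304279 -0.04112556  0.075     ]] [[312.77534117 197.33326568]]
```

View pics/wnc.png

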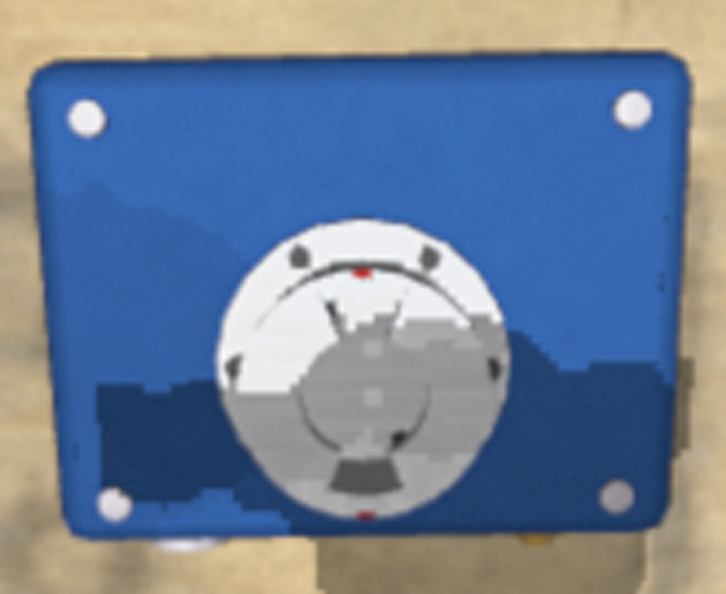

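The rim's red slot marks are at crop (362,272) and (366,517). The rim centre is about (364,394), and the tank's x axis lies about 0.8° from world x. Next I'll look at the neck again at the insertion yaw, then grasp the cap and look at it in the hand.

Run:
```python
from h import *
print(px2w("wrist",[(317.3,166.8),(318.2,222.5),(317.7,194.5)],.075,np.load("wn.npy")))
def snap(n):
    robot.pause(.3); po=topose(); im=vision.grab_frame("wrist")[:,:,::-1].copy(); cv2.imwrite(f"pics/{n}.png",im); np.save(n+".npy",np.array(po)); return im,po
robot.move_to([.558,-.042,.19],[180,0,100]); im,po=snap("n2")
h=cv2.cvtColor(im,cv2.COLOR_BGR2HSV); m=(cv2.inRange(h,(0,120,70),(8,255,255))|cv2.inRange(h,(172,120,70),(180,255,255)))
uv=w2px("wrist",[.558,-.042,.075],po)[0]; print("neck exp px",uv)
n,l,st,ce=cv2.connectedComponentsWithStats(m)
for i in range(1,n):
    if np.hypot(*(ce[i]-uv))<70: print(st[i,4],ce[i].round(1),px2w("wrist",ce[i],.075,po)[0].round(4))
robot.move_to([.427,-.2855,.15],[180,0,70]); im,po=snap("c2")
uv=w2px("wrist",[.427,-.2855,.04],po)[0]; r=bar(im,uv,30,.04,po); print("cap",uv,r[:4],np.ptp(r[4]))
print(robot.current_time_s(), robot.current_finger_gap())
```

```text
[[ 0.58371957 -0.04141042  0.075     ]
 [ 0.53013662 -0.04225102  0.075     ]
 [ 0.55778346 -0.04177307  0.075     ]]
neck exp px [315.72563322 201.74800009]
2 [284.  195.5] [ 0.5312 -0.0413  0.075 ]
3 [346. 206.] [ 0.5836 -0.0413  0.075 ]
cap [314.4069898  204.78165268] (array([314.25473322, 205.04819277]), array([ 0.42681657, -0.28569559]), np.float64(151.01603730679483), 581) 0.048376777562400025
6.95 1.0018445712616404
```

Run:
```python
from h import *
fingers.gripper_to(0.9,force=40)
robot.line_to([.4268,-.2857,.030],[180,0,70.5],velocity=.12)
fingers.gripper_to(0.0,force=40)
print("gap",robot.current_finger_gap(),robot.current_gripper_force(),robot.current_contact_force())
robot.line_to([.4268,-.2857,.14],velocity=.12)
robot.pause(.3); po=topose(); im=vision.grab_frame("wrist")[:,:,::-1].copy(); cv2.imwrite("pics/h1.png",im); np.save("h1.npy",np.array(po))
print(po,robot.current_time_s(),robot.current_contact_force())
z=po[0][2]+.010
uv=w2px("wrist",[po[0][0],po[0][1],z],po)[0]; r=bar(im,uv,35,z,po); print(uv,r[:4],np.ptp(r[4]))
```

```text
gap 0.665855364641372 42.046626806259155 [-2.23691955  1.00714486  5.93946814]
(array([ 0.42657346, -0.28553125,  0.13950852]), array([-1.79946207e+02, -1.98513228e-02,  7.05039522e+01])) 10.0917 [-1.06868558  1.1422225  -2.40535432]
[314.98606831 281.18656469] (array([314.60856269, 279.92477064]), array([ 0.42661922, -0.2849398 ]), np.float64(151.14008825467772), 1635) 0.030310336705294448
```

View pics/h1.png

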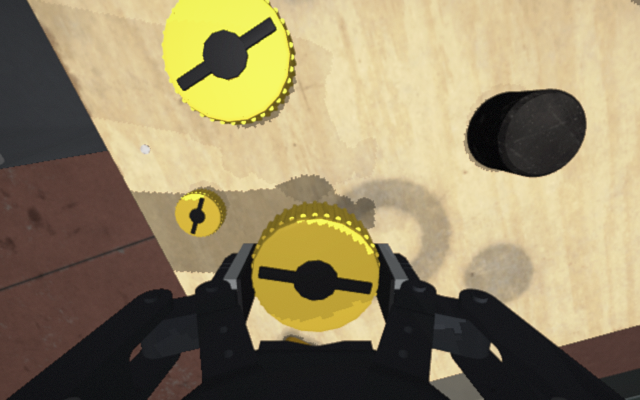

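The cap is held upright and centred, with its hub at (315,280) and its bar from (259,272) to (371,288). Now I'll carry it over and let it down gently.

Run:
```python
from h import *
O=[180,0,99.9]
robot.move_to([.5575,-.0418,.15],O)
robot.line_to([.5575,-.0418,.112],O,velocity=.08); robot.pause(.3)
print(topose(),robot.current_contact_force(),robot.current_torque())
im=vision.grab_frame("wrist")[:,:,::-1]; cv2.imwrite("pics/d1.png",im)
s=robot.line_to([.5575,-.0418,.0925],O,velocity=.012,f_stop=4)
print(s,topose(),robot.current_contact_force(),robot.current_torque(),robot.current_time_s())
```

```text
(array([ 0.55787368, -0.04173351,  0.11252412]), array([1.79941575e+02, 1.69975273e-02, 9.99022110e+01])) [-0.68240295  0.46761697 -2.66898727] [ 0.00149135  0.0426661  -0.01477463]
True (array([ 0.55747942, -0.04180379,  0.09422587]), array([-1.79989772e+02,  7.98532058e-04,  9.98976187e+01])) [-0.65827897  0.80399147  4.61603839] [ 0.07921986  0.02248978 -0.06515252] 13.4833
```

```bash
cat > turn.py <<'E'
from h import *
import sys
def turn(y0,y1,step,P,stop=lambda L:False):
    L=[]; y=y0
    while y>y1:
        y=max(y-step,y1); robot.line_to(P,[180,0,y],velocity=.02); robot.pause(.05)
        t=robot.current_torque(); f=robot.current_contact_force(); L.append((y,t[2],f[2],np.hypot(f[0],f[1])))
        if stop(L): break
    for l in L: print("y %.1f tz %.3f fz %.1f fxy %.1f"%l)
    p=topose(); print("t",robot.current_time_s(),p[0].round(4),p[1].round(2)); return L
E
python3 - <<'E'
from turn import *
P=[.5575,-.0418,.0943]
turn(99.9,80,2.5,P,lambda L:abs(L[-1][1])>.12 or L[-1][2]>12)
E
```

```text
y 97.4 tz -0.023 fz -0.0 fxy 0.7
y 94.9 tz -0.028 fz 1.0 fxy 2.1
y 92.4 tz 0.082 fz 0.1 fxy 1.8
y 89.9 tz 0.053 fz -0.3 fxy 2.3
y 87.4 tz 0.028 fz 0.3 fxy 1.5
y 84.9 tz -0.001 fz -0.1 fxy 1.7
y 82.4 tz -0.032 fz 0.4 fxy 1.3
y 80.0 tz 0.000 fz 0.6 fxy 1.8
t 15.9083 [ 0.5575 -0.0419  0.0943] [1.800e+02 1.000e-02 8.008e+01]
```

Run:
```python
from turn import *
P=[.5575,-.0418,.0943]
turn(80,0,2.5,P,lambda L:abs(L[-1][1])>.12 or L[-1][2]>12)
```

```text
y 77.5 tz -0.026 fz -0.5 fxy 0.9
y 75.0 tz 0.062 fz 0.5 fxy 0.8
y 72.5 tz 0.013 fz 0.0 fxy 1.6
y 70.0 tz 0.027 fz -0.1 fxy 0.9
y 67.5 tz 0.031 fz -0.6 fxy 2.1
y 65.0 tz 0.018 fz 0.2 fxy 2.0
y 62.5 tz 0.010 fz -0.4 fxy 1.7
y 60.0 tz 0.047 fz 0.1 fxy 0.9
y 57.5 tz 0.008 fz -0.0 fxy 1.2
y 55.0 tz 0.002 fz 0.5 fxy 0.4
y 52.5 tz 0.014 fz -0.1 fxy 1.1
y 50.0 tz 0.014 fz -0.7 fxy 1.1
y 47.5 tz 0.056 fz 0.6 fxy 2.0
y 45.0 tz 0.041 fz -0.2 fxy 1.2
y 42.5 tz -0.022 fz -0.3 fxy 1.3
y 40.0 tz -0.010 fz -0.2 fxy 1.5
y 37.5 tz 0.032 fz -0.5 fxy 1.3
y 35.0 tz -0.009 fz -0.4 fxy 1.0
y 32.5 tz -0.014 fz -0.2 fxy 1.6
y 30.0 tz 0.035 fz 0.1 fxy 1.4
y 27.5 tz 0.035 fz -0.6 fxy 1.5
y 25.0 tz -0.023 fz 0.2 fxy 1.2
y 22.5 tz -0.000 fz -1.1 fxy 1.5
y 20.0 tz 0.100 fz 0.3 fxy 0.5
y 17.5 tz 0.108 fz 3.3 fxy 2.0
y 15.0 tz 0.178 fz 4.8 fxy 3.7
t 23.7083 [ 0.5566 -0.0416  0.0943] [-1.7997e+02  1.0000e-01  1.5100e+01]
```

Run:
```python
from turn import *
P=[.5575,-.0418,.0943]
y=15
while y>0:
    y-=1; robot.line_to(P,[180,0,y],velocity=.02)
    t=[]
    for _ in range(4): robot.pause(.03); t.append(robot.current_torque()[2])
    f=robot.current_contact_force(); p=robot.current_eef_rot()[2]
    print(y,round(p,1),"tz %.3f"%np.mean(t),np.round(f,1))
print(robot.current_time_s())
```

```text
14 14.0 tz 0.107 [-4.6  1.1  5.7]
13 13.0 tz 0.025 [-5.9  1.8  5.4]
12 12.0 tz -0.095 [-4.8  1.4  4.3]
11 11.0 tz -0.020 [-5.   1.2  4.9]
10 10.0 tz 0.003 [-5.   1.2  3.3]
9 9.0 tz 0.082 [-5.   1.4  3.2]
8 8.0 tz 0.110 [-4.7  0.2  3.9]
7 7.0 tz 0.139 [-3.1  0.8  3.7]
6 6.0 tz 0.127 [-4.1  1.5  3.6]
5 5.0 tz 0.112 [-3.8  2.4  2.9]
4 4.0 tz 0.028 [-4.   2.1  2.1]
3 3.0 tz -0.105 [-4.7  2.   3.9]
2 2.0 tz -0.033 [-5.1  1.5  3.3]
1 1.0 tz -0.028 [-5.2  2.5  3. ]
0 -0.0 tz -0.012 [-4.1  3.6  2.6]
29.4583
```

Run:
```python
from h import *
po=topose(); im=vision.grab_frame("wrist")[:,:,::-1].copy(); cv2.imwrite("pics/e1.png",im)
for n,i,p in [("h1",cv2.imread("pics/h1.png"),np.load("h1.npy")),("d1",cv2.imread("pics/d1.png"),None),("e1",im,po)]:
    # angle in the tool frame: pretend every picture was taken at h1's pose
    p=np.load("h1.npy"); z=p[0][2]+.01; uv=w2px("wrist",[p[0][0],p[0][1],z],p)[0]
    r=bar(i,uv,50,z,p); print(n,r[0],"bar-yaw",r[2]-p[1][2],r[3],np.ptp(r[4]))
```

```text
h1 [313.49467816 279.76279777] bar-yaw 80.6529648553041 1973 0.0433781930641442
d1 [313.48344371 279.68874172] bar-yaw 80.63670708171199 1963 0.043378683675698956
e1 [313.40274251 280.2122905 ] bar-yaw 80.52310884946888 1969 0.04338201427056143
```

View pics/e1.png

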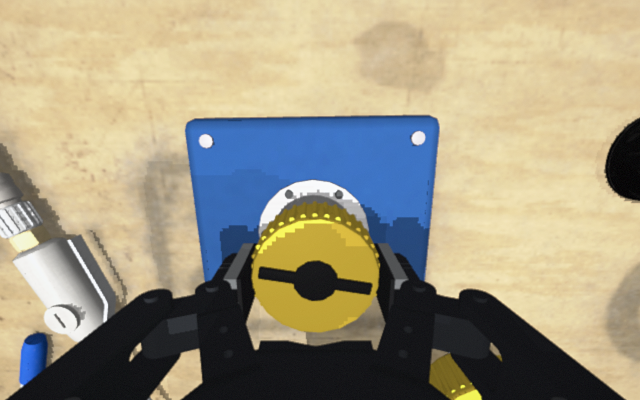

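The picture shows the cap still seated, with its bar from (259,272) to (371,288) and no slip in the pads. The torque dropped clearly twice, at yaw 12.5° and 3.5°, but the spacing was short. A third click is still within limits and covers a miscount, so I'll go on to one more drop and no further.

Run:
```python
from turn import *
P=[.5575,-.0418,.0943]
y=0; pk=0
while y>-12:
    y-=1; robot.line_to(P,[180,0,y],velocity=.02)
    t=[]
    for _ in range(6): robot.pause(.025); t.append(robot.current_torque()[2])
    f=robot.current_contact_force(); m=np.mean(t); pk=max(pk,m)
    print(y,"tz %.3f"%m,np.round(t,2),np.round(f,1))
    if pk>.08 and m<-.03: break
print(robot.current_time_s(),topose())
```

```text
-1 tz -0.006 [-0.03 -0.    0.    0.    0.01 -0.02] [-3.8  2.   2.6]
-2 tz 0.042 [ 0.    0.08  0.05  0.06  0.05 -0.  ] [-4.   3.7  2.1]
-3 tz 0.104 [0.12 0.1  0.09 0.06 0.14 0.11] [-4.   3.5  0.8]
-4 tz 0.141 [0.12 0.12 0.16 0.13 0.13 0.19] [-3.9  2.9  1.3]
-5 tz 0.132 [0.12 0.18 0.09 0.15 0.15 0.11] [-3.8  2.5  1.2]
-6 tz 0.114 [0.09 0.15 0.1  0.14 0.1  0.11] [-4.2  4.5  1.7]
-7 tz 0.072 [0.08 0.06 0.09 0.06 0.1  0.04] [-3.4  3.2  2.6]
-8 tz -0.087 [-0.06 -0.07 -0.11 -0.07 -0.08 -0.13] [-4.7  2.5  2.9]
32.7083 (array([ 0.55701831, -0.0416792 ,  0.09425991]), array([-1.79994598e+02,  6.60514228e-02, -7.98781332e+00]))
```

Run:
```python
from h import *
P=[.5575,-.0418,.0943]
for y in (-9,-10): robot.line_to(P,[180,0,y],velocity=.02); robot.pause(.1)
print(robot.current_torque()[2],robot.current_contact_force())
fingers.gripper_to(0.9); robot.pause(.2)
robot.line_to([.5575,-.0418,.19],velocity=.12); robot.pause(.4)
po=topose(); im=vision.grab_frame("wrist")[:,:,::-1].copy(); cv2.imwrite("pics/f1.png",im)
uv=w2px("wrist",[.5574,-.0413,.103],po)[0]; r=bar(im,uv,35,.103,po); print(uv,r[:4],"bar-from-start",(180.5-r[2]),np.ptp(r[4]),robot.current_time_s())
```

```text
-0.07212123269045839 [-4.972057   3.5661938  2.5195828]
[313.03817765 213.43594475] (array([314.64413793, 212.6       ]), array([ 0.5578119, -0.0426066]), np.float64(70.41992293594991), 725) bar-from-start 110.08007706405009 0.04891395621599948 35.3417
```

View pics/f1.png

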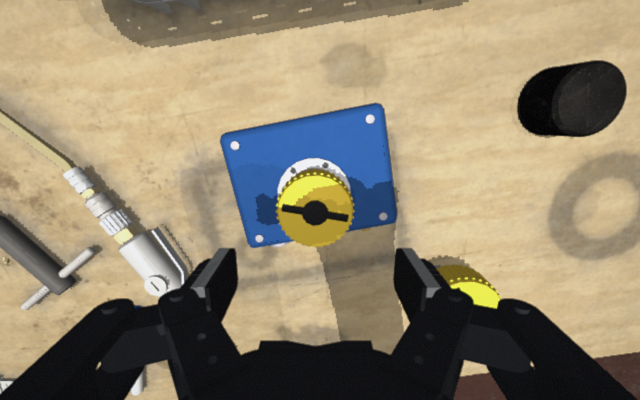

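The cap sits flat and centred on the neck, with its hub at (315,213), and the gripper is clear. Its bar has turned 110°. That fits a stop near 79° with three clicks and the core sprung back a little, so I'm handing in.

```bash
python3 -c "
from station import workorder; print(workorder.close_job())"
```

```text
the job is handed in; nothing more can be done
None
```

I handed the job in at about 35 s of robot time: the cap is seated flat in the neck, turned to its stop (felt after about 80°) and on through what the torque readings show as three clicks, then released with the gripper clear; no verdict came back.

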